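# Close the test pot and set its knurled cap a quarter turn off the seat

### The arm

A 6-joint arm with a two-finger parallel gripper is mounted at the origin on a cart in front of the work surface, level with it; the furniture and walls round the work are solid. World frame = base frame: x ahead of the robot, y to its left, z up, the work surface at z = 0. Lengths are in m, angles in rad, forces in N, time in s.
With the tool pointing down it reaches from about 0.35 to 0.975 m from the base axis. Payload 4.9 kg.
Tool frame: the origin (TCP) lies on the mounting face of the last link; the fingertips stand 173 mm ahead of it and the grasp point (between the pads) lies 155 mm ahead of it; z points along the fingers, y is the line along which they close (so a half turn about z gives the same grasp; the last joint's range is limited). The gripper opens to 85 mm and grips with 20 to 120 N. Pads are 22 mm wide; open, the fingers measure 114 mm over their backs; the gripper's body (76 mm by 85 mm) begins 54 mm behind the grasp point. The pads swing forward as they close: fully open they stand 13 mm farther back than shut.
Start: joints at [-1.349, 0.053, 1.613, -0, 1.476, -0.119], TCP at [0.209, -0.589, 0.405] pointing down, gripper open.
Joint ranges: [-3.01, 3.01], [-1.01, 2.22], [0.06, 2.58], [-1.02, 4.17], [0.09, 2.62], [-3.14, 3.14]. Speed limits (rad/s): [2.57, 2.57, 3.14, 3.14, 3.14, 3.14].

### API

Orientations are given as a unit quaternion [w, x, y, z].
In Python, from plant import robot, kinematics, snapshot, job gives the robot as it stands. Calls block until the motion is done:
- robot.movep(position, orientation): joint-space move of the TCP to a pose.
- robot.movel(position, rot=None, vel=0.15): straight line of the TCP; rot=None keeps the orientation; vel is the mean speed in m/s.
- robot.set_joints(angles): joint-space move.
- robot.grip(opening): finger opening in m; the grip force is fixed at half the most; returns when the fingers have stopped.
- robot.hold(seconds).
- kinematics.ik(position, orientation): joint angles nearest the present ones, or None.
- robot.read_state(): the state.
- snapshot(name): name is "scene" or "side" or "wrist"; returns a dict with "frame" (480x640x3 uint8, red, green, blue), "z_map" (480x640 float32, m along the optical axis (not along the pixel's ray), 0 where there is no reading), "fx", "fy", "cx", "cy" (pixels), "R" (3x3) and "t" (3): a world point X has camera coordinates R X + t. Camera axes: x right, y down, z forward; pixel columns grow to the right and rows downward; lengths in m; the calibration is good to about 2 mm. A picture is of the moment at which its call begins.
A pose or a line that the arm cannot do raises robot.IKError and nothing moves.
- job.finish_job(): hands the job in; it is judged then, once.
The state is a dict: "t": time; "q": joint angles; "dq": joint speeds; "joint_efforts": joint torques, N m; "ee_pos": TCP position; "eef_rot": TCP orientation; "ft_force": force on the tool from outside, world axes, zero at the start; "moment": the same for the moment, N m; "gripper_width": finger opening in m; "finger_force": force on a finger pad.
Only numpy, scipy, OpenCV 4.12 (cv2) and the standard library are available. Lean on these libraries where they do the work, as an engineer would, in place of code of your own. Each camera call takes 0.05 s, during which the arm holds its last target. There are 200 camera calls.

### The job

Close the small test pot: lower its hinged steel cover gently all the way down onto its stop, then screw the knurled cap on the cover clockwise until it bottoms out, and back it off a quarter turn. Finish while still gripping the cap there, with the cover down, so that it can be locked in that position; leave the nozzle holders and pipe fittings lying round the pot where they are.

Things in the scene. Friction and masses are not known exactly. Their poses are not given: they have to be found in the camera images.
- pot: the test pot, fixed to the bench: a dark base plate 150 x 130 x 10 mm with a bored aluminium block 96 x 96 mm on it whose top is 58 mm above the bench. Origin on the bench under the axis of the bore; x points away from the cover's front tongue towards the hinge, z up. Its position and yaw vary
- cover_hinge (a point): the middle of the cover's hinge axis, 56 mm behind the bore axis (pot +x) and 64 mm above the bench; the axis runs along the pot's y
- cover (a joint): opening angle of the cover, rad: 0 = closed, lying level on its stop; it grows as the front edge rises. It starts half open (0.55 to 1.0). The hinge is stiff (0.38 N m of friction): the cover stays where it is left, and a few newtons pushed down on the tongue lower it
- tongue_top (a point): a point on top of the cover's front tongue, on its middle line, 120 mm from the hinge axis and 4 mm above the plane through the hinge axis: push here to lower the cover. The steel cover plate is 8 mm thick and 94 mm wide; the tongue is 44 mm wide, 32 mm long, with a round lip 10 mm beyond this point. With the cover closed the point is 68 mm above the bench
- cap_center (a point): the centre (half-way up) of the knurled round steel cap on the cover, 38 mm in diameter and 36 mm tall; z is the cap's axis, which stands on the bore axis and upright only when the cover is closed. With the cover closed and the cap bottomed it is 89 mm above the bench, and the cap's underside lies on a seat ring (47 mm in diameter) 71 mm above the bench, which is 3 mm above the flat cover plate. A small raised rib runs from the middle of the cap's top face to its rim
- cap (a joint): turn of the cap, rad: 0 = bottomed out on its seat (a hard stop); it grows anticlockwise seen from above, as the cap is unscrewed, and the cap rises 6 mm a full turn. It starts 2.0 to 2.75 rad above the stop, already on its thread, and cannot come off (stop at 4.4). It turns with about 0.08 N m of friction and stays where it is left
- nozzle_left: bystander: steel nozzle holder, 23 x 116 x 20 mm, lying on the bench to the left of the pot; origin under its middle
- nozzle_right: bystander: steel nozzle holder, 23 x 122 x 20 mm, lying on the bench to the right of the pot; origin under its middle
- fitting_left: bystander: hex pipe fitting, 19 x 22 x 35 mm, standing on the bench to the left and front of the pot; origin under its middle
- fitting_right: bystander: hex pipe fitting, 19 x 22 x 35 mm, standing on the bench to the right and front of the pot; origin under its middle
Not all that is in view belongs to the job. There is more than one size of the pot; the job needs the larger.

How it is judged:
On the way, in this order (a step that is already met when the one before it is completed fails the run):
1. the cover is down on its stop (value of joint cover below 0.04 rad), for 0.2 s.
2. the cap is screwed down until it bottoms, with the cover down (value of joint cap below 0.1 rad and value of joint cover below 0.05 rad), for 0.1 s.
At the end, for the whole second after the job is handed in: after bottoming, the cap stands 1.57 rad (a quarter turn) up from its stop, give or take 0.35 rad (20 degrees), and is still; the cover is closed (within 0.05 rad); the fingers grip the cap with more than 2 N, the grasp point within 45 mm of its centre (value of joint cap between 1.22 and 1.92 rad and velocity of joint cap between -0.1 and 0.1 rad/s and value of joint cover below 0.05 rad and contact force between the fingers and cap above 2 N and distance between the grasp point and cap_center below 0.045 m); the arm keeps its last pose, push and grip.
It fails at once if the cover is slammed: it closes its last 0.12 rad faster than 1.2 rad/s (value of joint cover below 0.12 rad and velocity of joint cover below -1.2 rad/s).
It fails at once if a nozzle holder or fitting beside the pot is moved by more than 30 mm (distance of any of nozzle_left, nozzle_right, fitting_left, fitting_right from where it was at the start of the episode above 0.03 m).
It also fails if it takes over 69 s, if anything falls off the work surface, if the arm or the gripper's body presses on something with over 40 N, if the wrist force passes 120 N, or if a joint passes its speed limit or range.

## Working session

There is one attempt and no reset: what is moved stays moved. The work goes in short steps, each a Python script; the robot and the scene stay as the last script left them, time stands still between calls to the robot, and variables do not carry over. Pictures are saved under pics/ and viewed, at most 10 in all, crops included, and the job is handed in when it is done.

```bash
ls; mkdir -p pics
python3 - <<'E'
from plant import robot,snapshot
import cv2,numpy as np,pickle
d={}
for n in("scene","side"):
    s=snapshot(n);d[n]=s;cv2.imwrite(f"pics/{n}0.png",s["frame"][:,:,::-1])
    print(n,s["fx"],s["cx"],s["cy"],(-s["R"].T@s["t"]).round(3),s["R"][2].round(2),(s["z_map"]>0).mean())
pickle.dump(d,open("s0.pkl","wb"))
print(robot.read_state())
E
```

```text
pics
scene 553.5865304084283 311.4798624133366 243.5792256102047 [-0.019  0.531  0.589] [ 0.53 -0.67 -0.52] 0.9961653645833334
side 468.4348746971263 320.66242404216155 244.03861793855367 [0.098 0.498 0.502] [ 0.46 -0.73 -0.5 ] 0.9960970052083333
{'t': 0.1, 'q': array([-1.34899163e+00,  5.33241348e-02,  1.61415235e+00,  9.88528375e-06,
        1.47597240e+00, -1.18964230e-01]), 'dq': array([-5.65065462e-04, -1.77459168e-03, -2.65335516e-03,  8.13679343e-05,
        4.37013454e-04,  1.63265859e-03]), 'joint_efforts': array([ 4.07483194e-04, -3.94899344e+01, -3.71364534e+01, -4.86587624e-05,
        3.89180146e-03, -3.53819723e-05]), 'ee_pos': array([ 0.20885295, -0.58882296,  0.4035676 ]), 'eef_rot': array([-9.27141511e-04,  9.85519306e-01,  1.69560718e-01, -4.27893806e-05]), 'ft_force': array([-0.07009754,  0.50204785,  0.22240862]), 'moment': array([ 0.00776112, -0.07832582,  0.01829251]), 'finger_force': 0.0, 'gripper_width': 0.08518331101108285}
```

View pics/scene0.png

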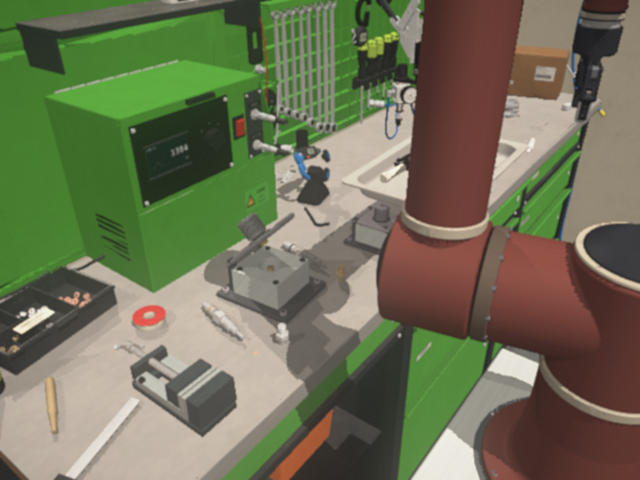

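View pics/side0.png

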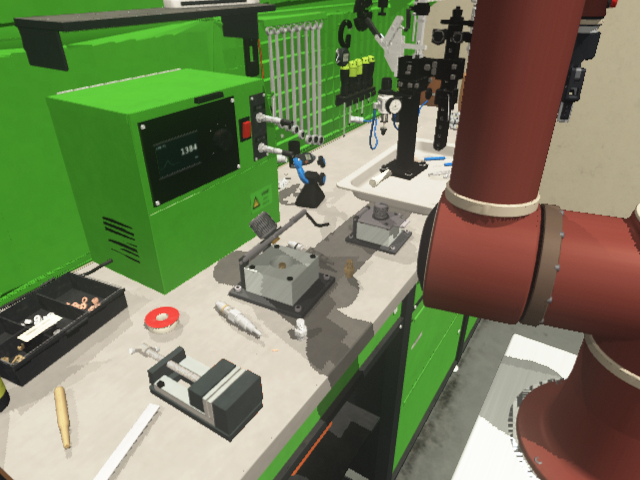

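The larger pot is at scene (270,275), with a thick-walled block and its cover raised. The smaller one, cover closed, is at (375,228). The description (half-open cover, 96 mm block) fits the first. I'll confirm this with a crop and measurements.

```bash
cat > h.py <<'E'
import numpy as np,cv2
def cloud(s):
    z=s["z_map"];v,u=np.indices(z.shape)
    P=np.stack([(u-s["cx"])/s["fx"]*z,(v-s["cy"])/s["fy"]*z,z],-1)
    W=(P-s["t"])@s["R"]; W[z<=0]=np.nan
    return W
E
python3 - <<'E'
import pickle;from h import *
d=pickle.load(open("s0.pkl","rb"))
a=d["scene"];W=cloud(a)
for uv in [(270,275),(375,228)]: print(uv,W[uv[1],uv[0]].round(3))
for n,s in d.items():
    W=cloud(s); 
    b=W[(abs(W[...,2])<.004)]; print(n,"bench z",np.median(b[:,2]))
    c=cloud(s)
    for ctr in [(270,275) if n=="scene" else (281,275),(375,228) if n=="scene" else (380,228)]:
        p=W[ctr[1],ctr[0]]; near=np.hypot(W[...,0]-p[0],W[...,1]-p[1])<.11
        for lo,hi in[(.006,.014),(.052,.064)]:
            m=(near&(W[...,2]>lo)&(W[...,2]<hi)).astype(np.uint8)
            k,l,st,_=cv2.connectedComponentsWithStats(m)
            i=1+st[1:,4].argmax(); q=W[l==i]
            print(n,ctr,lo,len(q),np.median(q[:,2]).round(4),cv2.minAreaRect((q[:,:2]*1000).astype(np.float32)))
f=cv2.resize(d["scene"]["frame"][185:335,190:430,::-1],None,fx=3.3,fy=3.3,interpolation=cv2.INTER_CUBIC)
cv2.imwrite("pics/crop.png",f)
E
```

```text
(270, 275) [ 0.513 -0.033  0.056]
(375, 228) [ 0.462 -0.284  0.048]
scene bench z -0.001309108184532482
scene (270, 275) 0.006 1432 0.0088 ((533.2096557617188, -55.46539306640625), (151.60414123535156, 133.03216552734375), 4.453540802001953)
scene (270, 275) 0.052 1729 0.0567 ((540.6656494140625, -56.55537033081055), (113.07450866699219, 100.5188980102539), 4.711151123046875)
scene (375, 228) 0.006 187 0.008 ((483.3206787109375, -278.4198303222656), (83.05841064453125, 23.912094116210938), 2.860628128051758)
scene (375, 228) 0.052 106 0.0561 ((467.8389587402344, -314.6325988769531), (38.04389953613281, 27.14093780517578), 32.499420166015625)
side bench z -0.0016687511194817001
side (281, 275) 0.006 1389 0.0083 ((530.2650146484375, -53.29456329345703), (150.4141082763672, 132.76612854003906), 3.84360933303833)
side (281, 275) 0.052 1629 0.0562 ((539.1865234375, -53.354530334472656), (112.3954849243164, 98.98734283447266), 5.3632965087890625)
side (380, 228) 0.006 205 0.0093 ((460.18194580078125, -292.7509460449219), (117.7959976196289, 71.57415771484375), 36.58983612060547)
side (380, 228) 0.052 88 0.0575 ((465.8963317871094, -309.19976806640625), (33.91971969604492, 23.948551177978516), 17.138185501098633)
```

View pics/crop.png

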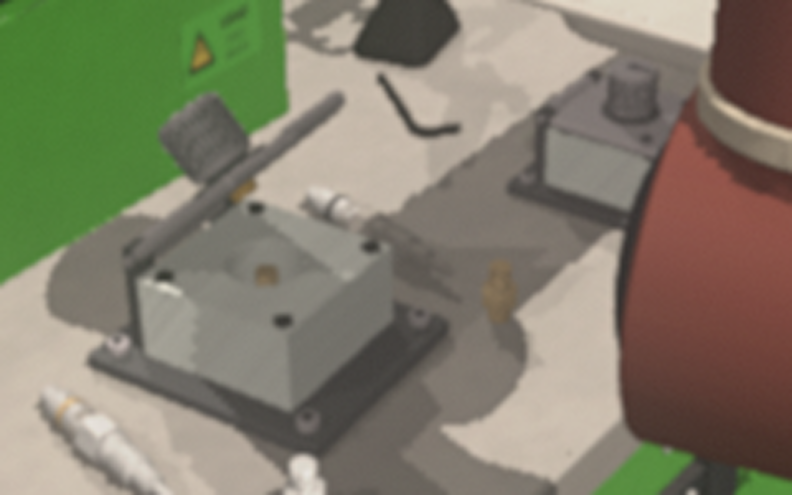

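The crop confirms it: the block with a bored top at crop (265,290), its cover raised and its cap leaning back, is the larger pot. Its base plate measures 151 x 133 mm. The small closed one is at crop (615,130). Now I'll measure the cover angle and the surroundings.

Run:
```python
import pickle;from h import *
d=pickle.load(open("s0.pkl","rb"))
yaw=np.radians(4.5);c,s_=np.cos(yaw),np.sin(yaw)
for n,s in d.items():
    W=cloud(s);W[...,2]+=.0015
    X=W-[.532,-.0545,0]; x=X[...,0]*c+X[...,1]*s_; y=-X[...,0]*s_+X[...,1]*c; z=W[...,2]
    near=(abs(x)<.12)&(abs(y)<.1)
    pc=lambda a:np.percentile(a,[1,5,50,95,99]).round(4)
    m=near&(abs(z-.058)<.002); print(n,"top x",pc(x[m]),"y",pc(y[m]))
    m=near&(abs(z-.010)<.002); print("plate x",pc(x[m]),"y",pc(y[m]))
    m=near&(z>.02)&(z<.05)&(x<0)&(abs(y)<.03); print("front face x",pc(x[m]))
    m=near&(z>.02)&(z<.05)&(y>0)&(abs(x)<.03); print("left face y",pc(y[m]))
    m=near&(z>.075); print("cover n",m.sum(),"y",pc(y[m]))
    # side edge of cover
    m=near&(z>.075)&(z<.2)&(y>.035); 
    A=np.c_[x[m],z[m]].astype(np.float32)
    if len(A)>20: print("edge",len(A),cv2.fitLine(A,cv2.DIST_HUBER,0,.01,.01).ravel().round(4), pc(A[:,0]),pc(A[:,1]))
    m=near&(z>.075); A=np.c_[x[m],y[m],z[m]]
    print("topmost/frontmost",A[A[:,2].argsort()[-5:]].round(3).tolist(),A[A[:,0].argsort()[:5]].round(3).tolist())
    g=(W[...,0]>.4)&(W[...,0]<.9)&(W[...,1]>-.3)&(W[...,1]<.2)&(z>.12)&~near
    print("tall",[ (pc(x[g]),pc(y[g]))])
    # bystanders
    m=((abs(x)<.2)&(abs(y)<.2)&~((abs(x)<.082)&(abs(y)<.072))&(z>.008)&(z<.06)).astype(np.uint8)
    k,l,st,ce=cv2.connectedComponentsWithStats(m)
    for i in range(1,k):
        if st[i,4]>25: q=l==i; print("obj",ce[i].round(),st[i,4],x[q].mean().round(3),y[q].mean().round(3),z[q].max().round(3))
```

```text
scene top x [-0.0464 -0.0438 -0.0006  0.047   0.052 ] y [-0.0499 -0.0452  0.0037  0.0443  0.0465]
plate x [-0.0741 -0.0724 -0.0488  0.0575  0.0733] y [-0.0652 -0.0532  0.039   0.0619  0.0638]
front face x [-0.0479 -0.0474 -0.046  -0.0056 -0.0013]
left face y [0.0031 0.043  0.0453 0.0472 0.0478]
cover n 996 y [-0.0248 -0.0132  0.0134  0.0446  0.0456]
edge 186 [ 0.7152 -0.6989  0.0108  0.1105] [-0.0179 -0.0169  0.01    0.0425  0.0469] [0.0764 0.0797 0.1109 0.1377 0.1385]
topmost/frontmost [[-0.033, -0.007, 0.161], [-0.037, 0.003, 0.161], [-0.035, 0.012, 0.162], [-0.035, -0.019, 0.162], [-0.036, -0.003, 0.162]] [[-0.04, -0.004, 0.161], [-0.04, -0.006, 0.158], [-0.04, -0.01, 0.158], [-0.039, 0.02, 0.158], [-0.039, 0.02, 0.159]]
tall [(array([0.1244, 0.1397, 0.1753, 0.3496, 0.3664]), array([-0.2056, -0.1638,  0.0416,  0.1238,  0.1265]))]
obj [267. 213.] 306 0.141 -0.176 0.06
obj [189. 259.] 2322 0.159 0.034 0.06
obj [303. 253.] 346 0.011 -0.116 0.023
obj [341. 272.] 140 -0.09 -0.091 0.037
obj [222. 319.] 487 0.013 0.119 0.024
obj [149. 316.] 557 0.12 0.176 0.019
obj [282. 333.] 190 -0.097
[... 422 characters left out ...]
5  0.0065  0.0405  0.046 ] [0.0754 0.0787 0.1123 0.1372 0.1384]
topmost/frontmost [[-0.036, -0.017, 0.16], [-0.037, 0.016, 0.161], [-0.038, 0.011, 0.161], [-0.036, 0.008, 0.161], [-0.037, -0.003, 0.161]] [[-0.041, 0.011, 0.158], [-0.04, 0.004, 0.156], [-0.04, 0.013, 0.157], [-0.04, 0.022, 0.157], [-0.04, 0.01, 0.155]]
tall [(array([0.1248, 0.1385, 0.1839, 0.3568, 0.3795]), array([-0.2204, -0.1655,  0.0606,  0.1271,  0.1411]))]
obj [273. 213.] 159 0.138 -0.184 0.06
obj [200. 260.] 2406 0.157 0.033 0.06
obj [309. 251.] 267 0.011 -0.115 0.021
obj [349. 268.] 127 -0.091 -0.088 0.036
obj [237. 318.] 509 0.012 0.122 0.022
obj [162. 318.] 550 0.119 0.178 0.018
obj [300. 329.] 187 -0.098 0.105 0.036
```

Larger pot: bore axis ≈ (0.532, -0.0545), yaw ≈ 4.5°, cover ≈ 0.77 rad. The lip predicted from that angle, x' = -37 mm and z = 0.158, matches the measured -38 mm and 0.161. Next I push the cover down.

```bash
cat >> h.py <<'E'
YAW=np.radians(4.5);C=np.array([.532,-.0545])
def quat(phi): return [0,np.cos(phi/2),np.sin(phi/2),0]
def world(x,z,y=0): # pot frame -> world
    return np.array([C[0]+x*np.cos(YAW)-y*np.sin(YAW),C[1]+x*np.sin(YAW)+y*np.cos(YAW),z])
E
python3 - <<'E'
from h import *;from plant import robot,kinematics
def tip(th,extra=0): 
    x=.056-.120*np.cos(th)+.004*np.sin(th)+.011
    return world(x,.064+.120*np.sin(th)+.004*np.cos(th)+.173+extra)
robot.grip(0.0)
p=tip(.774,.06);print(kinematics.ik(p,quat(YAW)))
robot.movep(p,quat(YAW))
f0=robot.read_state()["ft_force"]
for th in np.arange(.86,-.07,-.06):
    robot.movel(tip(th),vel=.03)
    s=robot.read_state();f=s["ft_force"]-f0
    print(round(th,2),round(s["t"],2),f.round(1),s["ee_pos"][2].round(4))
    if np.linalg.norm(f)>25: break
E
```

```text
[-2.51080991e-01 -1.90367471e-01  1.87919835e+00 -4.44089210e-16
  1.45276178e+00  1.24117552e+00]
0.86 5.01 [0.5 0.7 1. ] 0.3308
0.8 5.4 [-0.2  1.3  0.2] 0.3256
0.74 5.79 [-0.5  0.9  0.1] 0.3207
0.68 6.18 [ 0.3 -0.   0.4] 0.3151
0.62 6.58 [-0.6  0.6  0.6] 0.3094
0.56 6.97 [-0.1  0.5 -0.5] 0.3036
0.5 7.36 [-0.4  1.4  0.3] 0.2976
0.44 7.75 [-0.5  1.6  0.1] 0.2913
0.38 8.14 [ 0.5  0.2 -0.2] 0.2848
0.32 8.53 [ 0.   0.8 -0.4] 0.2781
0.26 8.93 [-0.1  0.6 -0.4] 0.2713
0.2 9.32 [ 0.5  1.2 -0.1] 0.2643
0.14 9.71 [-0.7  0.1  0.5] 0.2573
0.08 10.1 [0.7 1.2 0.7] 0.2501
0.02 10.49 [0.1 0.3 0.8] 0.243
-0.04 10.88 [-15.2   4.3  29.9] 0.241
```

Run:
```python
from h import *;from plant import robot,snapshot
s=snapshot("scene");cv2.imwrite("pics/a.png",cv2.resize(s["frame"][170:350,170:410,::-1],None,fx=3.3,fy=3.3,interpolation=cv2.INTER_CUBIC))
st=robot.read_state();print(st["ee_pos"],st["ft_force"],st["gripper_width"])
```

```text
[ 0.48001578 -0.05883908  0.24104901] [-16.02046801   3.3199073   30.00847656] -0.00014794579663782737
```

View pics/a.png

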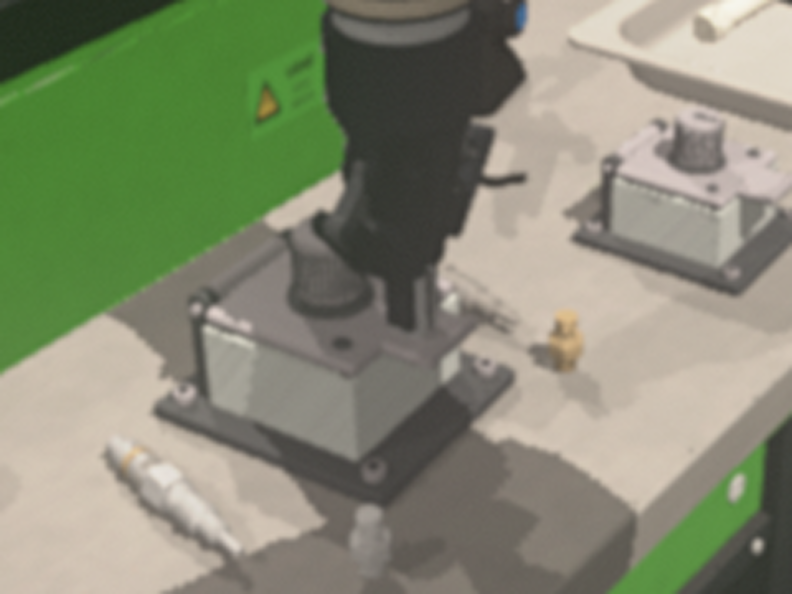

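The cover lies flat on the block in crop (340,300), with the fingertips on the tongue at (410,325). The bystanders haven't moved. Now I lift, refine the cap position and grasp it.

Run:
```python
from h import *;from plant import robot,snapshot,kinematics
robot.hold(.3)
p=robot.read_state()["ee_pos"];p[2]=.34
robot.movel(p,vel=.15)
robot.grip(.085)
for n in("scene","side"):
    s=snapshot(n);W=cloud(s);W[...,2]+=.0015
    d=np.hypot(W[...,0]-C[0],W[...,1]-C[1])
    m=(d<.035)&(W[...,2]>.104)&(W[...,2]<.114);q=W[m]
    print(n,"cap top",cv2.minEnclosingCircle((q[:,:2]*1000).astype(np.float32)),np.median(q[:,:2],0),np.median(q[:,2]))
    m=(d<.12)&(W[...,2]>.060)&(W[...,2]<.075)&(d>.035)
    A=W[m];k,*_=np.linalg.lstsq(np.c_[A[:,:2]-C,np.ones(len(A))],A[:,2],rcond=None);print("cover plane",k.round(4))
import numpy as np
for phi in (YAW+np.pi,YAW):
    print(phi,kinematics.ik(world(0,.0905+.155),quat(phi)))
q=robot.read_state();print(q["q"],q["t"])
```

```text
scene cap top ((532.5623779296875, -55.28556823730469), 19.653636932373047) [ 0.53100091 -0.05338524] 0.10872433793234627
cover plane [ 0.0161 -0.0217  0.0683]
side cap top ((531.6947631835938, -53.09540939331055), 19.19526481628418) [ 0.52964059 -0.05110882] 0.10827565012333094
cover plane [ 0.0152 -0.022   0.0678]
3.220132469929538 [-2.41284075e-01 -6.20432939e-03  1.95266299e+00 -4.44089210e-16
  1.19513400e+00 -1.89062022e+00]
0.07853981633974483 [-2.41284075e-01 -6.20432939e-03  1.95266299e+00 -4.44089210e-16
  1.19513400e+00  1.25097244e+00]
[-2.75982520e-01 -2.47268833e-01  2.00139744e+00  3.71923634e-05
  1.38734639e+00  1.21624886e+00] 12.9583
```

Run:
```python
from h import *;from plant import robot
phi=YAW+np.pi;c=world(0,0);c[1]+=.0002
robot.movep([c[0],c[1],.33],quat(phi))
robot.movel([c[0],c[1],.249],vel=.06)
f0=robot.read_state();robot.grip(.0)
s=robot.read_state();print(s["t"],s["gripper_width"],s["finger_force"],(s["ft_force"]-f0["ft_force"]).round(1),s["q"][5])
m0=f0["moment"][2]
log=[]
for i in range(1,36):
    a=.1*i
    z=.249-.006*min(a,2.8)/(2*np.pi)
    robot.movel([c[0],c[1],z],rot=quat(phi-a),vel=.02)
    s=robot.read_state();print(round(a,2),round(s["t"],2),s["q"][5].round(3),(s["ft_force"]-f0["ft_force"]).round(1),(s["moment"]-f0["moment"]).round(2))
    if abs(s["moment"][2]-m0)>.45: break
```

```text
17.5833 0.03647266383937496 59.700719118118286 [-2.8 -6.2  3.2] -1.8901526161471938
0.1 17.83 -1.79 [-2.8 -6.8  3.4] [-1.05  0.39 -0.09]
0.2 18.08 -1.69 [-3.6 -5.8  4.4] [-0.99  0.39 -0.12]
0.3 18.33 -1.59 [-2.7 -5.1  4.9] [-0.89  0.39 -0.17]
0.4 18.58 -1.49 [-2.6 -5.   3.1] [-0.9   0.29 -0.18]
0.5 18.83 -1.39 [-2.6 -4.6  4.5] [-0.81  0.29 -0.14]
0.6 19.08 -1.29 [-3.1 -4.9  3.6] [-0.75  0.26 -0.13]
0.7 19.33 -1.192 [-1.8 -4.7  3.5] [-0.76  0.21 -0.15]
0.8 19.58 -1.092 [-2.3 -4.3  4.5] [-0.82  0.18 -0.11]
0.9 19.83 -0.993 [-1.1 -5.1  3.8] [-0.92  0.15 -0.19]
1.0 20.08 -0.893 [-2.1 -4.7  3.9] [-0.79  0.06 -0.21]
1.1 20.33 -0.794 [-1.8 -4.6  3.5] [-0.89  0.   -0.08]
1.2 20.58 -0.694 [ 0.1 -4.4  4.1] [-0.86 -0.06 -0.14]
1.3 20.83 -0.594 [-0.1 -4.9  3.6] [-0.86 -0.06 -0.13]
1.4 21.08 -0.495 [ 0.8 -5.6  4. ] [-0.82 -0.25 -0.2 ]
1.5 21.33 -0.395 [-0.4 -4.7  4.2] [-0.79 -0.29 -0.09]
1.6 21.58 -0.295 [ 0.9 -5.   2.2] [-0.79 -0.25 -0.14]
1.7 21.83 -0.195 [ 1.9 -3.8  2.2] [-0.82 -0.41 -0.13]
1.8 22.08 -0.095 [ 3.4 -4.3  2.7] [-0.77 -0.44 -0.1 ]
1.9 22.33 0.005 [ 1.7 -4.5  1.2] [-0.8  -0.49 -0.15]
2.0 22.58 0.105 [ 2.3 -5.4  0.1] [-0.92 -0.61 -0.12]
2.1 22.83 0.201 [ 2.3 -4.3  1. ] [-0.79 -0.65  1.52]
```

Moment jumps to 1.5 N m at 2.1 rad: bottomed (within the 2.0–2.75 range). I'll confirm the stop, then back off.

Run:
```python
from h import *;from plant import robot
phi=YAW+np.pi;c=world(0,0);c[1]+=.0002
def go(a):
    z=.249-.006*a/(2*np.pi)
    robot.movel([c[0],c[1],z],rot=quat(phi-a),vel=.02)
    s=robot.read_state();print(round(a,2),round(s["t"],2),s["q"][5].round(3),s["ft_force"].round(1),s["moment"].round(2),s["finger_force"].round(1))
go(2.13);robot.hold(.3);go(2.13)
for a in [2.1,2.07,2.04,2.0]+list(np.arange(1.9,.5,-.1))+[.5]: go(a)
```

```text
Traceback (most recent call last):
AttributeError: 'float' object has no attribute 'round'
```

Run:
```python
from h import *;from plant import robot,snapshot
phi=YAW+np.pi;c=world(0,0);c[1]+=.0002
def go(a):
    z=.249-.006*a/(2*np.pi)
    robot.movel([c[0],c[1],z],rot=quat(phi-a),vel=.02)
    s=robot.read_state();print(round(a,2),round(s["t"],2),s["q"][5].round(3),s["ft_force"].round(1),s["moment"].round(2),s["finger_force"])
robot.hold(.3);go(2.13)
for a in [2.1,2.07,2.04,2.0]+list(np.arange(1.9,.5,-.1))+[.5]: go(a)
s=snapshot("scene");cv2.imwrite("pics/b.png",cv2.resize(s["frame"][170:350,170:410,::-1],None,fx=3.3,fy=3.3,interpolation=cv2.INTER_CUBIC))
cv2.imwrite("pics/w.png",snapshot("wrist")["frame"][:,:,::-1])
```

```text
2.13 23.63 0.231 [ 5.2 -3.9  0.2] [-0.49 -0.87  1.49] 59.834028482437134
2.1 23.88 0.202 [ 5.1 -3.6  0. ] [-0.59 -0.86  1.  ] 59.85766589641571
2.07 24.13 0.174 [ 4.9 -3.5  0.6] [-0.58 -0.85  0.48] 59.86944794654846
2.04 24.38 0.145 [ 5.3 -3.1  0.7] [-0.5  -0.8   0.08] 59.882601499557495
2.0 24.63 0.105 [ 4.1 -3.2  1.2] [-0.55 -0.75  0.1 ] 59.90103006362915
1.9 24.88 0.007 [ 4.9 -2.3  0.5] [-0.46 -0.73  0.06] 59.952625036239624
1.8 25.13 -0.091 [ 4.7 -2.2  2.5] [-0.49 -0.71  0.08] 60.009586215019226
1.7 25.38 -0.188 [ 4.5 -3.4  3.6] [-0.51 -0.75  0.09] 60.07410228252411
1.6 25.63 -0.287 [ 4.5 -2.9  2.9] [-0.56 -0.7   0.12] 60.14903783798218
1.5 25.88 -0.385 [ 3.6 -4.3  5. ] [-0.49 -0.63  0.11] 60.23455023765564
1.4 26.13 -0.485 [ 2.2 -3.2  5.4] [-0.57 -0.55  0.06] 60.30788004398346
1.3 26.38 -0.585 [ 2.1 -3.4  5.6] [-0.65 -0.44  0.07] 60.3547328710556
1.2 26.63 -0.685 [ 1.  -4.1  5.6] [-0.69 -0.31  0.11] 60.39802551269531
1.1 26.88 -0.785 [ 1.4 -4.3  6.2] [-0.76 -0.19  0.07] 60.44932007789612
1.0 27.13 -0.885 [ 0.3 -5.7  6.8] [-0.76 -0.14  0.06] 60.50288379192352
0.9 27.38 -0.985 [ 0.1 -4.9  6. ] [-0.82 -0.01  0.06] 60.550634264945984
0.8 27.63 -1.085 [ 0.2 -6.5  7.5] [-0.9   0.09  0.06] 60.59734046459198
0.7 27.88 -1.185 [-0.  -5.9  7.3] [-0.99  0.2   0.04] 60.63712298870087
0.6 28.13 -1.285 [ 0.1 -6.9  7.2] [-1.    0.22  0.1 ] 60.67787826061249
0.5 28.38 -1.385 [-0.8 -6.3  8.6] [-1.08  0.27  0.11] 60.709717869758606
```

View pics/b.png

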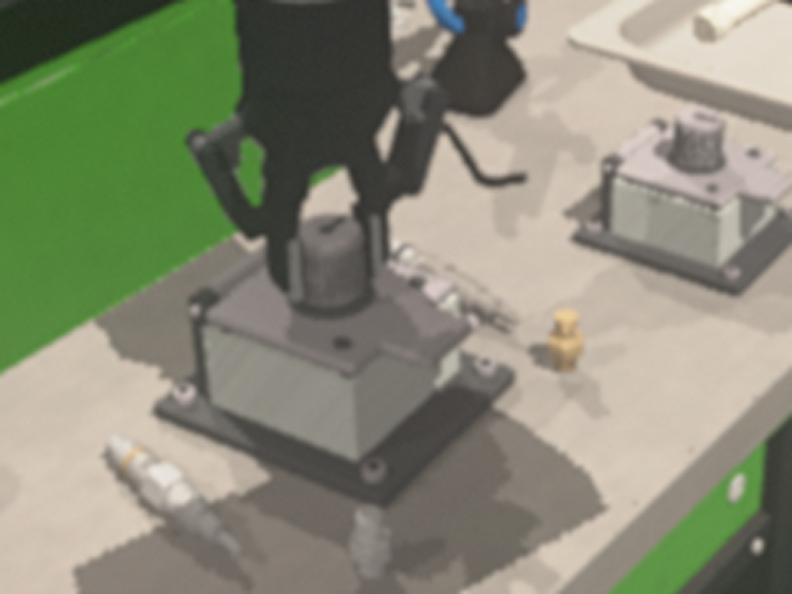

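View pics/w.png

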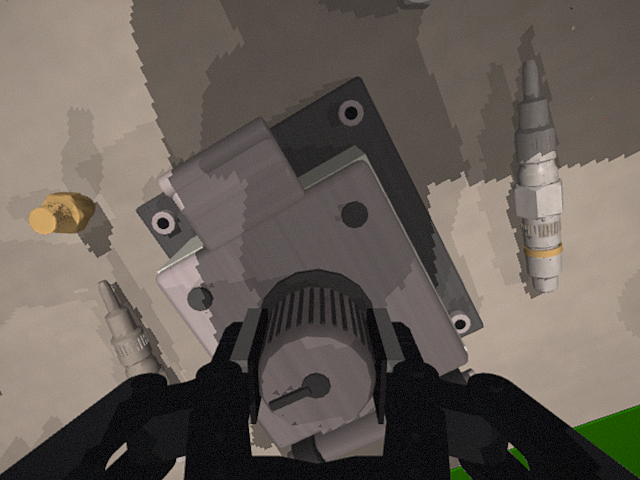

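The cover is flat and the pads grip the cap at crop (335,260). The wrist view shows the rib at (293,398) and the bystanders undisturbed. The torque unloaded to zero at 2.04 rad, so the cap now stands about 1.54 rad up from its stop. Handing in.

Run:
```python
from plant import robot,job
robot.hold(.3);print(job.finish_job())
```

```text
the job is handed in; nothing more can be done
None
```

I handed the job in without seeing a verdict: the cover is down on its stop, the cap was bottomed and backed off to about 1.54 rad (estimated from the wrist torque), and the gripper still holds it at about 60 N.

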